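# Hang the sample basket on the spring balance

## Robot

A 6-joint arm with a two-finger parallel gripper is mounted at the origin on the work surface. World frame = base frame: x ahead of the robot, y to its left, z up, the work surface at z = 0. Lengths are in m, angles in rad, forces in N, time in s.
With the tool pointing down it reaches from about 0.325 to 0.9 m from the base axis. Payload 6.1 kg.
Tool frame: the origin (TCP) lies between the finger pads; the fingertips stand 19 mm ahead of it and the grasp point (between the pads) is the TCP; z points along the fingers, y is the line along which they close (so a half turn about z gives the same grasp; the last joint's range is limited). The gripper opens to 87 mm and grips with 3 to 60 N. Pads are 19 mm wide; open, the fingers measure 117 mm over their backs; the gripper's body (75 mm by 190 mm) begins 51 mm behind the grasp point.
Start: joints at [1.21, 0.22, 1.526, -0, 1.395, -0.126], TCP at [0.145, 0.608, 0.242] pointing down, gripper open.
Joint ranges: [-2.98, 2.98], [-0.91, 2.08], [0.09, 2.57], [-1.24, 4.39], [0.2, 2.65], [-2.68, 2.68]. Speed limits (rad/s): [2.57, 2.57, 3.01, 3.14, 3.14, 3.14].

## Interface

Orientations are given as a unit quaternion [x, y, z, w].
In Python, from bench import monitor, cams, ticket gives the robot as it stands.
- The arm moves only by the tool servo_tool, never from a script. Its arguments are lists of equal length, an entry for each row: "dp": the shift along the tool's x, y, z in units of 0.25 m (1.0 is 0.25 m), a list of three; "rot": the turn, a rotation vector about the tool's x, y, z in units of 360 degrees (1.0 is 360 degrees), a list of three. A call has 1 to 10 rows; each row shifts and turns the commanded pose from where the row before left it, along the tool's axes as they then stand; what a row does not reach is not made up. A row lasts 1/10 s, in which the tool goes at most 50 mm and 8.59 degrees, less where a joint would pass 70% of its speed; a pose out of reach is approached as far as the arm can. A call with a number of a shift or a turn outside -1 to 1 is refused whole. A call with a gripper value outside its range is refused whole. "jaw" is the opening, from 0 (shut) to 1 (fully open), set as the call begins (left out, the last holds). The fingers move at their own pace and stop on an object; "newtons" is the grip in N (left out, the last holds). Time passes only in rows, so rows that do not move let the fingers close. It gives the time, the measured TCP pose, the force, the opening and the grip force at its end, in the units of the state.
- monitor.read_state(): the state, without advancing time (a new reading comes with each control period).
- cams.get_image(name): name is "scene" or "side" or "wrist"; returns a dict with "color" (400x640x3 uint8, red, green, blue), "camera_matrix" (3x3 intrinsics, pixels), "dist" ([k1, k2, p1, p2, k3] as OpenCV has them; the pictures are not rectified), "rvec" (rotation vector, rad) and "tvec" (3), from world to camera coordinates, as OpenCV has them. Camera axes: x right, y down, z forward; pixel columns grow to the right and rows downward; lengths in m; the calibration is good to about 2 mm. A picture is of the moment at which its call begins. There is no depth.
- ticket.finish_job(): hands the job in; it is judged then, once.
The state is a dict: "time": time; "joints": joint angles; "qvel": joint speeds; "joint_efforts": joint torques, N m; "tcp_pos": TCP position; "tool_rot": TCP orientation; "contact_force": force on the tool from outside, world axes, zero at the start; "moment": the same for the moment, N m; "opening": opening from 0.0 (shut) to 1.0 (fully open); "grip_force": force on a finger pad.
Only numpy, scipy, OpenCV 4.12 (cv2) and the standard library are available. Lean on these libraries where they do the work, as an engineer would, in place of code of your own. Each camera call takes 0.05 s, during which the arm holds its last target. There are 200 camera calls.

## Task

Weigh the wire sample basket: with a light fingertip, without pinching or forcing it and without pushing the basket along the bench, lift the basket's folded bail until it stands upright by itself; then pick the basket up by the bail and hang the bail across both prongs of the column spring balance's hook. Lower it slowly and let the spring take the basket's whole weight before you let go, so that the hook is never jerked, dropped on or pressed down hard; leave the basket hanging still from the hook with the bystanders undisturbed.

Things in the scene. Friction and masses are not known exactly. Their poses are not given: they have to be found in the camera images.
- basket: Steel wire basket full of capped tubes, loose on the bench, 100 (x) by 120 (y) by 70 high, 0.2 to 0.8 kg (not known beforehand). Origin at the centre of its underside, z up. The bail's hinge line runs along its y, 78 above the underside, over its centre. The tubes end below the rim. Folded, the bail's bar is 40 beyond the basket's -x wall with free space under it.
- bail (a joint): Angle of the basket's bail, a U of 6 mm wire: two legs 90 long at y = -66 and 66 of the basket, joined by a straight bar along y. 0: folded level towards the basket's -x (to the robot's right), bar 78 above the bench; 1.57: upright, bar 168 above the underside; stop at 1.9. Weighs 35 g; hinge friction holds it by itself within about 0.5 rad of upright; lower it falls back.
- bail_bar (a point): Centre of the bail's cross bar (on the bar's axis, midway between the legs), moving with the bail. Its y axis runs along the bar.
- balance: Column spring balance, fixed: grey foot 130 wide, aluminium column 36 x 44, 352 high, its axis 135 behind (+x of) the origin, and a sprung steel hook reaching from the column towards -x. Origin on the bench, straight under the unloaded hook's seat; x points from the hook's tips to the column, z up.
- hook_seat (a point): Seat of the hook, moving with it: midway between its two prongs, at the top of their wire; 250 above the bench unloaded; axes as the balance. Prongs of 8 mm wire at y = -32 and 32 (56 clear between, for fingers) are lowest at x = 0, end in upturned tips at x = -34, 32 above the seat, and climb to a cross bar at x = 66, 18 above it. The bail bar's axis belongs 3 above the seat.
- hook (a joint): How far the hook is drawn down against its spring, m; 0 unloaded, stop at 0.07. Rate 180 N/m, preload 0.3 N, lightly damped: the basket draws it 11 to 44 mm down by its weight. If the bail is let go while the fingers still carry part of the weight, or press the hook lower than the weight does, the hook jumps.
- flask: Bystander: glass conical flask, 72 across, 110 high, between the basket's and the balance's places. Origin at its foot.
- jar: Bystander: white jar, 44 across, 60 high, between the two places. Origin at its foot.
- tip_box: Bystander: blue tip box with a clear lid, 120 x 85 x 66, at the left. Origin at its foot.
- calculator: Bystander: black desk calculator, 150 x 100 x 20, at the left. Origin at its foot.

How it is judged:
By the outcome, as a careful person would: the job done as asked, in the order asked, and still so for the second after the job is handed in, with the robot touching nothing.
It also fails if it takes over 72 s, if anything falls off the work surface, if the arm or the gripper's body presses on something with over 40 N, if the wrist force passes 120 N, or if a joint passes its speed limit or range.

## Working session

There is one attempt and no reset: what is moved stays moved. The work goes in short steps, Python scripts to look and compute and a tool call to move; the robot and the scene stay as the last step left them, time stands still between calls to the robot, and variables do not carry over. Pictures are saved under pics/ and viewed, at most 10 in all, crops included, and the job is handed in when it is done.

Besides the shell and the picture viewer there is one more tool, called after "Emit:" as name(argument=value, ...) on one line, values as JSON. servo_tool: Moves the arm, as the interface text tells. Its arguments: {"type":"object","properties":{"dp":{"type":"array","items":{"type":"array","items":{"type":"number","minimum":-1,"maximum":1}}},"rot":{"type":"array","items":{"type":"array","items":{"type":"number","minimum":-1,"maximum":1}}},"jaw":{"type":"number"},"newtons":{"type":"number"}},"required":["dp","rot"]}

```bash
mkdir -p pics; cat > h.py <<'E'
import numpy as np, cv2
from scipy.spatial.transform import Rotation as R
from bench import monitor, cams, ticket
def snap(n):
    return cams.get_image(n)
def ray(im,uv):
    K=np.array(im["camera_matrix"]);d=np.array(im["dist"]);Rm=cv2.Rodrigues(np.array(im["rvec"]))[0];t=np.array(im["tvec"]).ravel()
    p=cv2.undistortPoints(np.array([[uv]],float),K,d)[0,0]
    return -Rm.T@t, Rm.T@np.array([p[0],p[1],1.])
def onplane(im,uv,z):
    o,d=ray(im,uv); return o+d*(z-o[2])/d[2]
def tri(a,ua,b,ub):
    o1,d1=ray(a,ua);o2,d2=ray(b,ub)
    s=np.linalg.lstsq(np.c_[d1,-d2],o2-o1,rcond=None)[0]
    p,q=o1+s[0]*d1,o2+s[1]*d2
    return (p+q)/2,np.linalg.norm(p-q)
def proj(im,P):
    return cv2.projectPoints(np.array(P,float).reshape(-1,1,3),np.array(im["rvec"]),np.array(im["tvec"]),np.array(im["camera_matrix"]),np.array(im["dist"]))[0][:,0]
E
python3 - <<'E'
from h import *
import pickle
d={n:snap(n) for n in("scene","side")}
pickle.dump(d,open("i0.pkl","wb"))
for n in d:
    cv2.imwrite(f"pics/{n}0.png",d[n]["color"][...,::-1]); o,_=ray(d[n],(320,200)); print(n,o,_)
s=monitor.read_state();print(s)
E
```

```text
scene [ 1.02263999 -0.66863142  0.88230644] [-0.4413296   0.64715185 -0.62171394]
side [0.50023024 1.10632786 0.99097487] [ 0.01316891 -0.78158384 -0.62368101]
{'time': 0.1, 'joints': array([ 1.20991254e+00,  2.21157341e-01,  1.52750241e+00,  8.44526989e-06,
        1.39469936e+00, -1.26058597e-01]), 'qvel': array([-8.45077467e-05, -2.12266650e-03, -2.74724746e-03, -1.25272634e-04,
       -1.97081635e-03, -1.61042116e-03]), 'joint_efforts': array([ 1.58859504e-03, -4.95939338e+01, -3.88519692e+01,  7.02587189e-02,
        5.13623119e-02, -4.76273101e-05]), 'tcp_pos': array([0.14520843, 0.60735426, 0.24053736]), 'tool_rot': array([ 1.17143704e-01,  9.93114582e-01, -8.56176538e-04, -2.16956317e-04]), 'contact_force': array([ 0.37078888, -0.66028746,  0.30312638]), 'moment': array([-0.0138941 , -0.02406762, -0.01551028]), 'grip_force': 0.0, 'opening': 0.9990973948891873}
```

View pics/scene0.png

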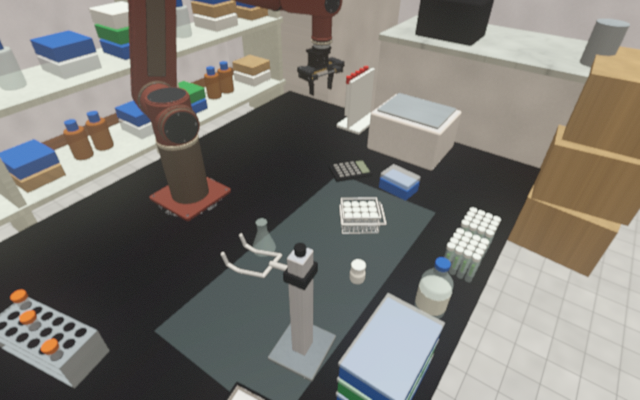

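View pics/side0.png

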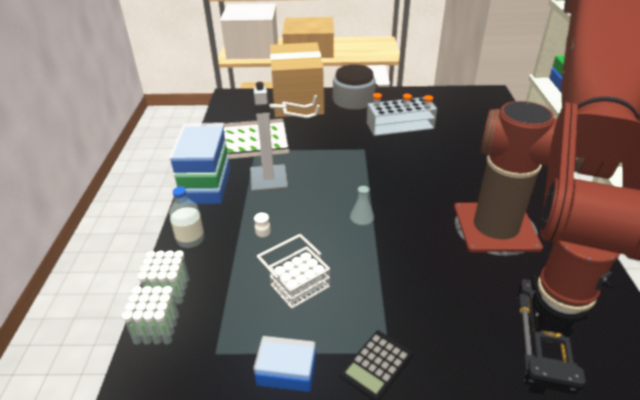

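The scene view shows the basket at about (360,215), the balance column at (300,300) and the hook prongs at (240,255). In the side view the basket is at (300,275), its bail reaches away to about (290,250), and the hook is at (290,105). I'll enlarge both.

```bash
python3 - <<'E'
from h import *
import pickle
d=pickle.load(open("i0.pkl","rb"))
a=cv2.resize(d["side"]["color"][225:315,245:345],None,fx=8,fy=6.6,interpolation=cv2.INTER_CUBIC)
a=cv2.resize(d["side"]["color"][230:310,248:338],None,fx=7,fy=7,interpolation=cv2.INTER_CUBIC)
cv2.imwrite("pics/c1.png",a[...,::-1])
b=d["scene"]["color"]; s1=cv2.resize(b[190:240,325:395],None,fx=8,fy=8,interpolation=cv2.INTER_CUBIC)[:, :560]
s2=cv2.resize(b[225:305,215:325],None,fx=5,fy=5,interpolation=cv2.INTER_CUBIC)
s3=cv2.resize(d["side"]["color"][80:130,245:325],None,fx=5,fy=4,interpolation=cv2.INTER_CUBIC)
c=np.zeros((600,800,3),np.uint8); 
s1=cv2.resize(b[190:240,325:395],None,fx=5,fy=5,interpolation=cv2.INTER_CUBIC)
s3=cv2.resize(d["side"]["color"][80:120,245:325],None,fx=5,fy=5,interpolation=cv2.INTER_CUBIC)
c[:250,:350]=s1; c[:200,400:800]=s3; c[200:600,250:800][50:,:]=s2[:350]
cv2.imwrite("pics/c2.png",c[...,::-1])
E
```

```text
(no output)
```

View pics/c1.png

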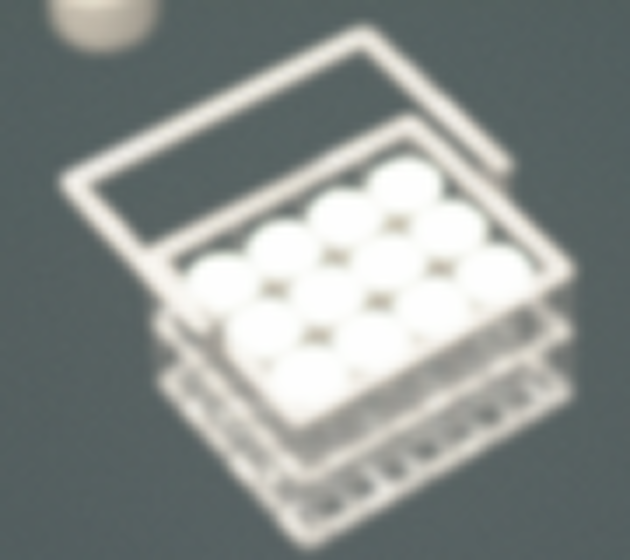

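View pics/c2.png

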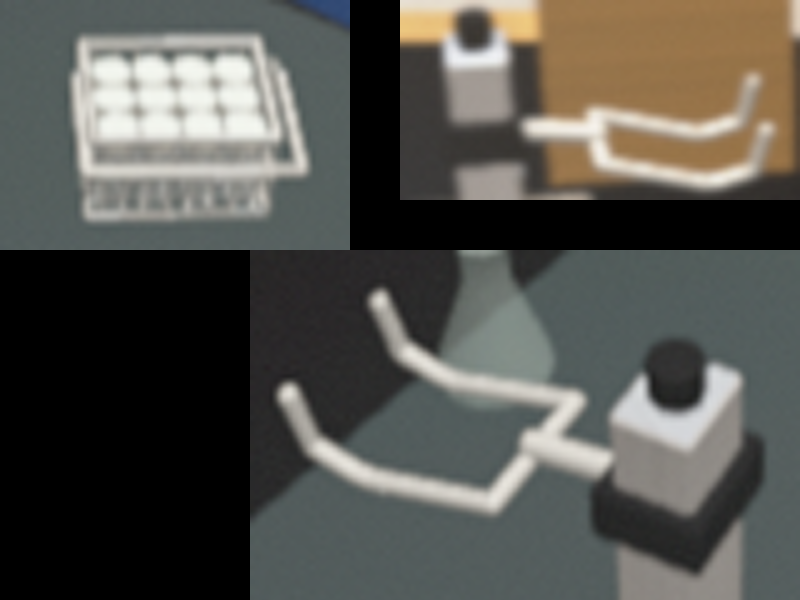

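The bail bar's corners show in both views: side (257,256) and (300,235), scene (341,224) and (386,224). The hook's tips, lowest points and cross bar corners also show in both. I'll triangulate them.

```bash
python3 - <<'E'
from h import *
import pickle
np.set_printoptions(precision=4,suppress=True)
d=pickle.load(open("i0.pkl","rb"));S,C=d["side"],d["scene"]
f=lambda p,k,o,dd=(0,0):np.array([(p[0]-dd[0]+.5)/k-.5+o[0],(p[1]-dd[1]+.5)/k-.5+o[1]])
A=lambda x,y:f((x,y),7,(248,230)); B=lambda x,y:f((x,y),5,(325,190))
H=lambda x,y:f((x,y),5,(245,80),(400,0)); G=lambda x,y:f((x,y),5,(215,225),(250,250))
print("bar+x",tri(S,A(65,182),C,B(304,172)),onplane(S,A(65,182),.078),onplane(C,B(304,172),.078))
print("bar-x",tri(S,A(366,33),C,B(82,173)),onplane(S,A(366,33),.078),onplane(C,B(82,173),.078))
print("hinge",onplane(S,A(207,330),.078),onplane(S,A(508,165),.078))
print("rim",[onplane(S,A(*p),.07) for p in((410,120),(572,270),(302,425),(150,255))])
print("foot",[onplane(S,A(*p),.002) for p in((572,393),(307,545),(160,382))])
for n,a,b in(("tip+y",(768,128),(378,297)),("tip-y",(753,80),(288,392)),("cb+y",(600,160),(578,398)),("cb-y",(597,113),(492,503)),("low+y",(715,182),(455,380)),("low-y",(700,133),(375,478))):
    print(n,tri(S,H(*a),C,G(*b)),onplane(S,H(*a),.246), onplane(C,G(*b),.246))
print(onplane(S,(362,220),0),onplane(S,(262,232),0))
E
```

```text
bar+x (array([0.6815, 0.1895, 0.0776]), np.float64(0.002185903803497857)) [0.6824 0.1904 0.078 ] [0.6805 0.1889 0.078 ]
bar-x (array([0.5724, 0.1094, 0.0777]), np.float64(0.0028216984082455304)) [0.5737 0.1105 0.078 ] [0.5711 0.109  0.078 ]
hinge [0.6244 0.2646 0.078 ] [0.5183 0.1836 0.078 ]
rim [array([0.5558, 0.1508, 0.07  ]), array([0.4951, 0.2295, 0.07  ]), array([0.5894, 0.3017, 0.07  ]), array([0.649 , 0.2202, 0.07  ])]
foot [array([0.4955, 0.2277, 0.002 ]), array([0.5914, 0.2986, 0.002 ]), array([0.6506, 0.2206, 0.002 ])]
tip+y (array([ 0.5221, -0.2435,  0.2801]), np.float64(0.0006378041265261145)) [ 0.5234 -0.308   0.246 ] [ 0.4933 -0.2194  0.246 ]
tip-y (array([ 0.5318, -0.3073,  0.28  ]), np.float64(0.0006978580422848263)) [ 0.5336 -0.3743  0.246 ] [ 0.5037 -0.2869  0.246 ]
cb+y (array([ 0.6237, -0.2303,  0.2671]), np.float64(0.00038362020278227935)) [ 0.6275 -0.2692  0.246 ] [ 0.6098 -0.2153  0.246 ]
cb-y (array([ 0.6302, -0.2942,  0.2649]), np.float64(0.0012430643765782303)) [ 0.6331 -0.3314  0.246 ] [ 0.6189 -0.2827  0.246 ]
low+y (array([ 0.5565, -0.2384,  0.2457]), np.float64(0.0028688632725313162)) [ 0.5553 -0.2394  0.246 ] [ 0.5584 -0.2386  0.246 ]
low-y (array([ 0.5677, -0.301 ,  0.2459]), np.float64(0.003400720926539828)) [ 0.5663 -0.3026  0.246 ] [ 0.5698 -0.301   0.246 ]
[ 0.3932 -0.036   0.    ] [0.6928 0.0138 0.    ]
```

The basket is centred at about (0.572, 0.225), with the bail bar at (0.627, 0.1495, 0.078) running at 36.5°. The hook seat is at about (0.561, -0.271, 0.25), yaw 8.2°. I'll plan a 45° tilted fingertip that goes under the bar and follows its arc.

```bash
cat >> h.py <<'E'
from scipy.spatial.transform import Slerp
U=np.array([np.cos(np.radians(126.5)),np.sin(np.radians(126.5)),0]); Z=np.array([0,0,1.])
BAR=np.array([.627,.1495,.078]); HINGE=BAR+.09*U
def down(yang):
    a=np.radians(yang); y=np.array([np.cos(a),np.sin(a),0]); z=-Z
    return R.from_matrix(np.c_[np.cross(y,z),y,z])
def tilt(deg,yang=36.5):  # tool z leaning deg from down towards U
    a=np.radians(yang); y=np.array([np.cos(a),np.sin(a),0]); t=np.radians(deg); z=np.sin(t)*U-np.cos(t)*Z
    return R.from_matrix(np.c_[np.cross(y,z),y,z])
def cur():
    s=monitor.read_state(); return np.array(s["tcp_pos"]),R.from_quat(s["tool_rot"])
def rows(way,start=None,dec=3):
    """way: list of (pos,R,n). prints dp, rot rows"""
    p,r=start or cur(); dp=[];ro=[]; k=10**-dec
    for P,Q,n in way:
        p0,r0=p,r; sl=Slerp([0,1],R.concatenate([r0,Q]))
        for i in range(1,n+1):
            tp=p0+(np.array(P)-p0)*i/n; tr=sl(i/n)
            d=np.round(r.inv().apply(tp-p)/.25,dec); w=np.round((r.inv()*tr).as_rotvec()/(2*np.pi),dec)
            dp.append(d.tolist());ro.append(w.tolist())
            p=p+r.apply(d*.25); r=r*R.from_rotvec(w*2*np.pi)
    for i in range(0,len(dp),10): print("dp",dp[i:i+10],"\nrot",ro[i:i+10])
    return p,r
E
python3 - <<'E'
from h import *
q=tilt(45); n=.707*U+.707*Z; zt=.707*U-.707*Z
T0=BAR-.0185*n-.007*zt; print(T0, T0-.08*zt)
print(np.degrees(q.magnitude()))
rows([([.62,.08,.26],q,19),(T0-.08*zt,q,5)])
E
```

```text
[0.63772376 0.13500767 0.0698695 ] [0.67136694 0.08954152 0.1264295 ]
140.03559350512495
dp [[-0.123, -0.085, -0.004], [-0.126, -0.08, -0.01], [-0.128, -0.075, -0.016], [-0.129, -0.071, -0.023], [-0.131, -0.066, -0.028], [-0.132, -0.061, -0.036], [-0.133, -0.056, -0.041], [-0.132, -0.05, -0.046], [-0.133, -0.046, -0.053], [-0.131, -0.04, -0.058]] 
rot [[-0.002, 0.006, 0.006], [-0.003, 0.007, 0.005], [-0.002, 0.006, 0.006], [-0.002, 0.006, 0.005], [-0.003, 0.007, 0.006], [-0.002, 0.006, 0.005], [-0.002, 0.006, 0.006], [-0.002, 0.006, 0.005], [-0.003, 0.007, 0.006], [-0.002, 0.006, 0.005]]
dp [[-0.131, -0.034, -0.065], [-0.129, -0.029, -0.069], [-0.126, -0.024, -0.076], [-0.125, -0.018, -0.081], [-0.122, -0.012, -0.085], [-0.118, -0.007, -0.091], [-0.115, -0.001, -0.096], [-0.111, 0.003, -0.099], [-0.107, 0.01, -0.105], [-0.089, 0.037, 0.063]] 
rot [[-0.002, 0.006, 0.006], [-0.003, 0.007, 0.005], [-0.002, 0.006, 0.006], [-0.002, 0.006, 0.006], [-0.003, 0.007, 0.005], [-0.002, 0.006, 0.006], [-0.002, 0.006, 0.005], [-0.003, 0.007, 0.006], [-0.002, 0.006, 0.005], [0.0, -0.0, 0.0]]
dp [[-0.088, 0.038, 0.062], [-0.089, 0.037, 0.063], [-0.089, 0.038, 0.062], [-0.088, 0.037, 0.063]] 
rot [[0.0, -0.0, 0.0], [0.0, -0.0, 0.0], [0.0, -0.0, 0.0], [0.0, -0.0, 0.0]]
```

Emit:
servo_tool(dp=[[-0.123,-0.085,-0.004],[-0.126,-0.08,-0.01],[-0.128,-0.075,-0.016],[-0.129,-0.071,-0.023],[-0.131,-0.066,-0.028],[-0.132,-0.061,-0.036],[-0.133,-0.056,-0.041],[-0.132,-0.05,-0.046],[-0.133,-0.046,-0.053],[-0.131,-0.04,-0.058]], rot=[[-0.002,0.006,0.006],[-0.003,0.007,0.005],[-0.002,0.006,0.006],[-0.002,0.006,0.005],[-0.003,0.007,0.006],[-0.002,0.006,0.005],[-0.002,0.006,0.006],[-0.002,0.006,0.005],[-0.003,0.007,0.006],[-0.002,0.006,0.005]], jaw=0, newtons=10)

```text
time: 1.1
tcp_pos: [0.3959, 0.3288, 0.2513]
tool_rot: [0.283, 0.936, 0.095, -0.186]
contact_force: [0.6, 0.7, -0.5]
opening: 0.173
grip_force: 0.0
```

Emit:
servo_tool(dp=[[-0.131,-0.034,-0.065],[-0.129,-0.029,-0.069],[-0.126,-0.024,-0.076],[-0.125,-0.018,-0.081],[-0.122,-0.012,-0.085],[-0.118,-0.007,-0.091],[-0.115,-0.001,-0.096],[-0.111,0.003,-0.099],[-0.107,0.01,-0.105],[0,0,0]], rot=[[-0.002,0.006,0.006],[-0.003,0.007,0.005],[-0.002,0.006,0.006],[-0.002,0.006,0.006],[-0.003,0.007,0.005],[-0.002,0.006,0.006],[-0.002,0.006,0.005],[-0.003,0.007,0.006],[-0.002,0.006,0.005],[0,0,0]])

```text
time: 2.1
tcp_pos: [0.6218, 0.0759, 0.2565]
tool_rot: [0.418, 0.823, 0.174, -0.344]
contact_force: [-1.1, -0.2, -1.1]
opening: 0.004
grip_force: 0.0
```

```bash
python3 - <<'E'
from h import *
q=tilt(45); n=.707*U+.707*Z; zt=.707*U-.707*Z
T0=BAR-.0185*n-.007*zt
p,r=cur(); print(np.degrees((r.inv()*q).as_rotvec()),monitor.read_state()["joints"])
rows([(T0-.08*zt,q,5),(T0-.01*zt,q,5),(T0,q,2)])
E
```

```text
[ 0.17982587 -0.29869404 -0.27791078] [-0.24646444  0.61189711  1.16599971  0.5150898   1.9725934  -0.82369619]
dp [[-0.084, 0.039, 0.063], [-0.084, 0.038, 0.062], [-0.085, 0.039, 0.063], [-0.084, 0.038, 0.063], [-0.084, 0.038, 0.063], [0.0, -0.0, 0.056], [0.0, -0.0, 0.056], [0.0, -0.0, 0.056], [0.0, -0.0, 0.056], [0.001, -0.001, 0.056]] 
rot [[0.0, -0.0, -0.0], [0.0, -0.0, -0.0], [0.0, -0.0, -0.0], [0.0, -0.001, -0.001], [0.0, 0.0, 0.0], [0.0, 0.0, 0.0], [0.0, 0.0, 0.0], [0.0, 0.0, 0.0], [0.0, 0.0, 0.0], [0.0, 0.0, 0.0]]
dp [[-0.0, 0.0, 0.02], [-0.0, 0.0, 0.02]] 
rot [[0.0, 0.0, 0.0], [0.0, 0.0, 0.0]]
```

Emit:
servo_tool(dp=[[-0.084,0.039,0.063],[-0.084,0.038,0.062],[-0.085,0.039,0.063],[-0.084,0.038,0.063],[-0.084,0.038,0.063],[0,0,0],[0,0,0.05],[0,0,0.05],[0,0,0.05],[0,0,0]], rot=[[0,0,0],[0,0,0],[0,0,0],[0,-0.001,-0.001],[0,0,0],[0,0,0],[0,0,0],[0,0,0],[0,0,0],[0,0,0]])

```text
time: 3.1
tcp_pos: [0.653, 0.1169, 0.1034]
tool_rot: [0.412, 0.827, 0.173, -0.34]
contact_force: [-1.3, 0.4, -0.2]
opening: 0.004
grip_force: 0.0
```

```bash
python3 - <<'E'
from h import *
a=snap("side");b=snap("wrist");
w=cv2.resize(a["color"][205:305,235:345],None,fx=5,fy=5,interpolation=cv2.INTER_CUBIC)
cv2.imwrite("pics/p1.png",np.hstack([w,cv2.resize(b["color"][:, :],(250,500))])[...,::-1][:, :800])
q=tilt(45); n=.707*U+.707*Z; zt=.707*U-.707*Z
T0=BAR-.0185*n-.007*zt
p,r=cur(); print(np.degrees((r.inv()*q).as_rotvec()),monitor.read_state()["contact_force"]); rows([(T0,q,5)])
E
```

```text
[0.0753729  0.25177894 0.54007566] [ 0.07593954 -0.25182652  0.8801224 ]
dp [[-0.005, -0.002, 0.034], [-0.005, -0.001, 0.034], [-0.006, -0.002, 0.034], [-0.005, -0.002, 0.034], [-0.005, -0.002, 0.034]] 
rot [[0.0, 0.0, 0.0], [0.0, 0.0, 0.001], [0.0, 0.0, -0.0], [0.0, 0.001, 0.0], [0.0, -0.0, 0.001]]
```

View pics/p1.png

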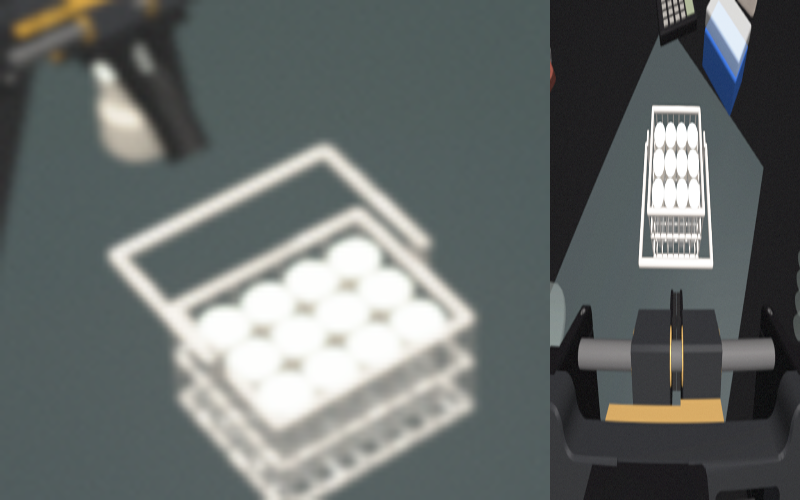

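The side view shows the shut fingertip at crop (190,155) short of the bar. The wrist view shows it centred on the bar. Nothing is touching yet, so I'm going under the bar.

Emit:
servo_tool(dp=[[-0.005,-0.002,0.034],[-0.005,-0.001,0.034],[-0.006,-0.002,0.034],[-0.005,-0.002,0.034],[-0.005,-0.002,0.034],[0,0,0]], rot=[[0,0,0],[0,0,0.001],[0,0,0],[0,0.001,0],[0,0,0.001],[0,0,0]])

```text
time: 3.8
tcp_pos: [0.6364, 0.1353, 0.0676]
tool_rot: [0.417, 0.823, 0.172, -0.344]
contact_force: [-1.0, 0.3, 0.1]
opening: 0.011
grip_force: 0.0
```

```bash
python3 - <<'E'
from h import *
q=tilt(45); n=.707*U+.707*Z; zt=.707*U-.707*Z
f=lambda t:HINGE+.09*(-np.cos(t)*U+np.sin(t)*Z)-.0125*n-.007*zt
p,r=cur();print(p,f(0)-.006*n,monitor.read_state()["contact_force"])
w=[(f(0),r,3)]+[(f(np.radians(a)),r,1) for a in np.linspace(0,88,21)[1:]]
rows(w)
E
```

```text
[0.6364279  0.1353389  0.06760593] [0.63772376 0.13500767 0.0698695 ] [-1.04731486  0.31295642  0.06577947]
dp [[0.009, 0.001, -0.003], [0.009, 0.001, -0.003], [0.01, 0.001, -0.003], [0.02, 0.0, -0.019], [0.022, 0.0, -0.017], [0.023, -0.0, -0.015], [0.024, -0.0, -0.014], [0.025, -0.0, -0.012], [0.026, -0.001, -0.009], [0.026, 0.0, -0.008]] 
rot [[0.0, 0.0, 0.0], [0.0, 0.0, 0.0], [0.0, 0.0, 0.0], [0.0, 0.0, 0.0], [0.0, 0.0, 0.0], [0.0, 0.0, 0.0], [0.0, 0.0, 0.0], [0.0, 0.0, 0.0], [0.0, 0.0, 0.0], [0.0, 0.0, 0.0]]
dp [[0.027, 0.0, -0.006], [0.028, 0.0, -0.003], [0.027, -0.0, -0.002], [0.028, -0.0, 0.001], [0.027, -0.0, 0.003], [0.028, -0.0, 0.005], [0.026, -0.001, 0.007], [0.026, 0.0, 0.009], [0.026, 0.0, 0.011], [0.024, 0.0, 0.013]] 
rot [[0.0, 0.0, 0.0], [0.0, 0.0, 0.0], [0.0, 0.0, 0.0], [0.0, 0.0, 0.0], [0.0, 0.0, 0.0], [0.0, 0.0, 0.0], [0.0, 0.0, 0.0], [0.0, 0.0, 0.0], [0.0, 0.0, 0.0], [0.0, 0.0, 0.0]]
dp [[0.024, -0.0, 0.015], [0.022, -0.0, 0.016], [0.021, -0.0, 0.018]] 
rot [[0.0, 0.0, 0.0], [0.0, 0.0, 0.0], [0.0, 0.0, 0.0]]
```

Emit:
servo_tool(dp=[[0.009,0.001,-0.003],[0.009,0.001,-0.003],[0.01,0.001,-0.003],[0.02,0,-0.019],[0.022,0,-0.017],[0.023,0,-0.015],[0.024,0,-0.014],[0.025,0,-0.012],[0.026,0,-0.009],[0.026,0,-0.008]], rot=[[0,0,0],[0,0,0],[0,0,0],[0,0,0],[0,0,0],[0,0,0],[0,0,0],[0,0,0],[0,0,0],[0,0,0]])

```text
time: 4.8
tcp_pos: [0.629, 0.1483, 0.1225]
tool_rot: [0.417, 0.824, 0.173, -0.343]
contact_force: [1.7, -0.6, -0.6]
opening: 0.004
grip_force: 0.2
```

```bash
python3 - <<'E'
from h import *
import pickle
a=snap("side");b=snap("scene");pickle.dump((a,b),open("i1.pkl","wb"))
w=cv2.resize(a["color"][205:305,235:345],None,fx=4,fy=4,interpolation=cv2.INTER_CUBIC)
v=cv2.resize(b["color"][160:260,310:410],None,fx=4,fy=4,interpolation=cv2.INTER_CUBIC)
cv2.imwrite("pics/p2.png",np.hstack([w[:400],v[:400]])[...,::-1][:, :800])
E
```

```text
(no output)
```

View pics/p2.png

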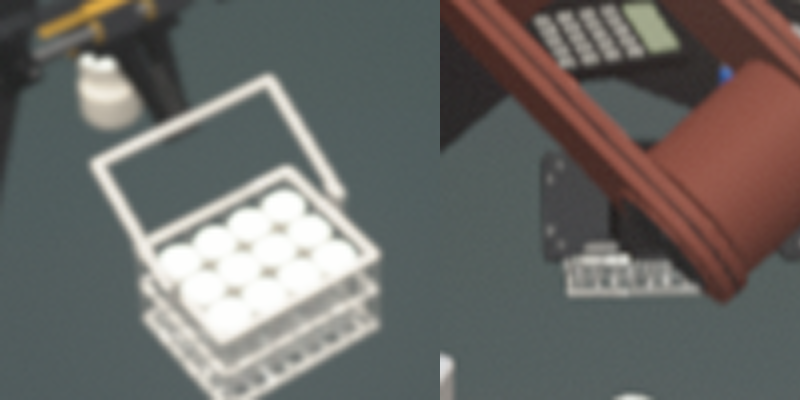

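The bail is rising on the fingertip in the side crop, with its bar from (95,160) to (270,75). The basket hasn't moved, with its rim corner still at full-image (307,247).

Emit:
servo_tool(dp=[[0.027,0,-0.006],[0.028,0,-0.003],[0.027,0,-0.002],[0.028,0,0.001],[0.027,0,0.003],[0.028,0,0.005],[0.026,0,0.007],[0.026,0,0.009],[0.02,0,0.008],[0.015,0,0.008]], rot=[[0,0,0],[0,0,0],[0,0,0],[0,0,0],[0,0,0],[0,0,0],[0,0,0],[0,0,0],[0,0,0],[0,0,0]])

```text
time: 5.9
tcp_pos: [0.5994, 0.1886, 0.1615]
tool_rot: [0.417, 0.824, 0.173, -0.343]
contact_force: [-0.6, 0.7, 0.3]
opening: 0.007
grip_force: 0.1
```

```bash
python3 - <<'E'
from h import *
import pickle
np.set_printoptions(precision=4,suppress=True)
a=snap("side");pickle.dump(a,open("i2.pkl","wb"))
for t in (60,70,80,90):
    t=np.radians(t);c=HINGE+.09*(-np.cos(t)*U+np.sin(t)*Z);y=np.array([-U[1],U[0],0]);print(proj(a,[c+.066*y,c-.066*y]).round(1).tolist())
w=cv2.resize(a["color"][195:295,245:345],None,fx=5,fy=5,interpolation=cv2.INTER_CUBIC)
cv2.imwrite("pics/p3.png",w[...,::-1])
print(monitor.read_state()["contact_force"])
E
```

```text
[[308.4, 221.2], [264.3, 242.8]]
[[311.6, 222.2], [267.1, 244.0]]
[[315.1, 224.1], [270.3, 246.3]]
[[318.7, 227.0], [273.7, 249.5]]
[0.7989 0.422  0.6395]
```

View pics/p3.png

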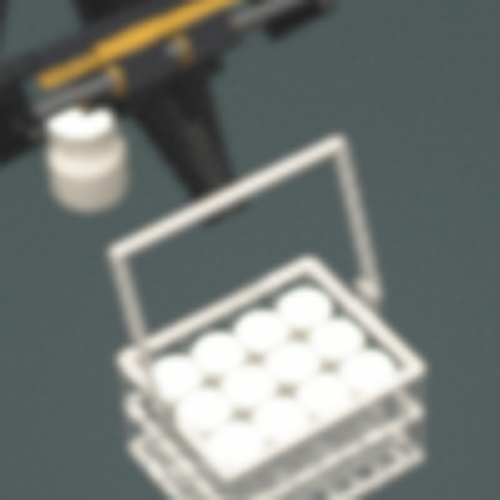

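The bar's corners are at (313.5,223) and (268,245), so the bail angle is about 75°. I'll continue about 14° to upright.

```bash
python3 - <<'E'
from h import *
f=lambda t:HINGE+.09*(-np.cos(t)*U+np.sin(t)*Z)
p,r=cur(); w=[(p+f(np.radians(75+a))-f(np.radians(75)),r,1) for a in np.linspace(0,14,8)[1:]]
rows(w)
E
```

```text
dp [[0.011, -0.0, 0.006], [0.01, -0.0, 0.007], [0.011, -0.0, 0.008], [0.01, -0.0, 0.007], [0.009, -0.0, 0.008], [0.01, -0.0, 0.008], [0.009, -0.0, 0.009]] 
rot [[0.0, 0.0, 0.0], [0.0, 0.0, 0.0], [0.0, 0.0, 0.0], [0.0, 0.0, 0.0], [0.0, 0.0, 0.0], [0.0, 0.0, 0.0], [0.0, 0.0, 0.0]]
```

Emit:
servo_tool(dp=[[0.011,0,0.006],[0.01,0,0.007],[0.011,0,0.008],[0.01,0,0.007],[0.009,0,0.008],[0.01,0,0.008],[0.009,0,0.009],[0,0,0],[0,0,0]], rot=[[0,0,0],[0,0,0],[0,0,0],[0,0,0],[0,0,0],[0,0,0],[0,0,0],[0,0,0],[0,0,0]])

```text
time: 6.85
tcp_pos: [0.5868, 0.2057, 0.1643]
tool_rot: [0.417, 0.824, 0.173, -0.343]
contact_force: [0.8, -0.6, -0.1]
opening: 0.008
grip_force: 0.0
```

Emit:
servo_tool(dp=[[-0.02,0,0],[-0.03,0,0],[-0.04,0,-0.04],[-0.04,0,-0.1],[0,0,-0.1],[0,0,-0.1],[0,0,-0.1],[0,0,0]], rot=[[0,0,0],[0,0,0],[0,0,0],[0,0,0],[0,0,0],[0,0,0],[0,0,0],[0,0,0]])

```text
time: 7.65
tcp_pos: [0.6494, 0.1214, 0.2213]
tool_rot: [0.418, 0.824, 0.174, -0.34]
contact_force: [0.7, 0.5, 0.3]
opening: 0.006
grip_force: 0.0
```

```bash
python3 - <<'E'
from h import *
import pickle
np.set_printoptions(precision=4,suppress=True)
a=snap("side");b=snap("scene");pickle.dump((a,b),open("i3.pkl","wb"))
for im in (a,b):
  for t in (80,90,100):
    t=np.radians(t);c=HINGE+.09*(-np.cos(t)*U+np.sin(t)*Z);y=np.array([-U[1],U[0],0]);print(proj(im,[c+.066*y,c-.066*y]).round(1).tolist())
w=cv2.resize(a["color"][195:295,245:345],None,fx=4,fy=4,interpolation=cv2.INTER_CUBIC)
v=cv2.resize(b["color"][160:260,310:410],None,fx=4,fy=4,interpolation=cv2.INTER_CUBIC)
cv2.imwrite("pics/p4.png",np.hstack([w,v])[...,::-1])
s=monitor.read_state();print(s["tcp_pos"],s["joints"])
E
```

```text
[[315.1, 224.1], [270.3, 246.3]]
[[318.7, 227.0], [273.7, 249.5]]
[[322.5, 230.8], [277.3, 253.7]]
[[341.7, 186.3], [384.8, 186.0]]
[[341.3, 182.9], [384.1, 182.7]]
[[341.0, 180.3], [383.3, 180.1]]
[0.647  0.1236 0.2183] [-0.1783  0.6896  1.1227  0.5427  1.9072 -0.7824]
```

View pics/p4.png

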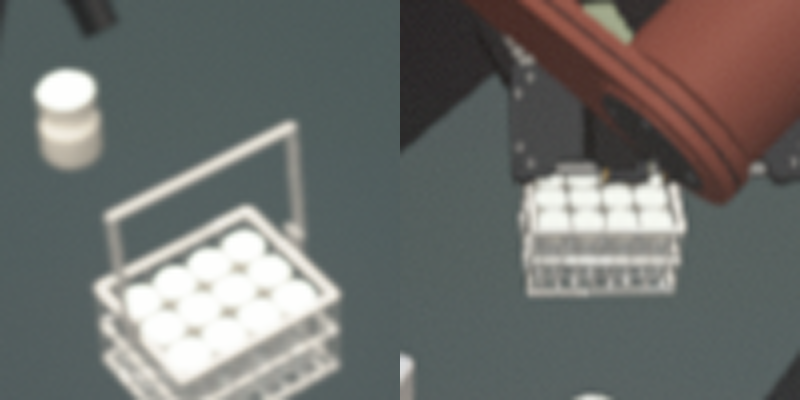

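The bail stands upright by itself, with bar corners at side (318,226) and (272,249), about 88°. Next I plan the grasp pose.

```bash
python3 - <<'E'
from h import *
import pickle
a,b=pickle.load(open("i3.pkl","rb"))
g=(onplane(a,(318.1,226.1),.168)+onplane(a,(271.5,249.0),.168))/2; print(g)
p,r=cur()
rows([([.61,.17,.29],tilt(10),6),([.575,.2205,.29],down(-53.5),14),([.575,.2205,.20],down(-53.5),4)])
E
```

```text
[0.57693333 0.21919874 0.168     ]
dp [[0.062, -0.002, -0.006], [0.061, -0.001, -0.012], [0.059, -0.002, -0.018], [0.057, -0.002, -0.024], [0.055, -0.001, -0.03], [0.051, -0.001, -0.035], [0.017, 0.001, 0.003], [0.017, -0.002, 0.003], [0.017, -0.003, 0.003], [0.017, -0.006, 0.002]] 
rot [[0.0, -0.016, -0.0], [0.0, -0.016, -0.0], [0.0, -0.017, -0.0], [0.0, -0.016, -0.001], [0.0, -0.016, 0.0], [0.0, -0.016, 0.0], [-0.002, -0.002, 0.018], [-0.001, -0.001, 0.018], [-0.002, -0.002, 0.017], [-0.001, -0.001, 0.018]]
dp [[0.016, -0.007, 0.003], [0.015, -0.009, 0.002], [0.014, -0.01, 0.002], [0.012, -0.012, 0.001], [0.012, -0.014, 0.002], [0.009, -0.014, 0.001], [0.008, -0.016, 0.0], [0.007, -0.016, 0.001], [0.004, -0.017, 0.001], [0.002, -0.018, -0.0]] 
rot [[-0.002, -0.002, 0.018], [-0.001, -0.002, 0.018], [-0.002, -0.001, 0.018], [-0.002, -0.002, 0.018], [-0.001, -0.001, 0.017], [-0.002, -0.002, 0.018], [-0.001, -0.002, 0.018], [-0.002, -0.001, 0.018], [-0.001, -0.002, 0.018], [-0.002, -0.001, 0.017]]
dp [[-0.0, 0.0, 0.09], [-0.0, 0.0, 0.09], [-0.0, 0.0, 0.09], [-0.0, 0.0, 0.09]] 
rot [[-0.0, -0.0, 0.0], [-0.0, -0.0, 0.0], [-0.0, -0.0, 0.0], [-0.0, -0.0, 0.0]]
```

Emit:
servo_tool(dp=[[0.062,-0.002,-0.006],[0.061,-0.001,-0.012],[0.059,-0.002,-0.018],[0.057,-0.002,-0.024],[0.055,-0.001,-0.03],[0.051,-0.001,-0.035],[0.017,0.001,0.003],[0.017,-0.002,0.003],[0.017,-0.003,0.003],[0.017,-0.006,0.002]], rot=[[0,-0.016,0],[0,-0.016,0],[0,-0.017,0],[0,-0.016,-0.001],[0,-0.016,0],[0,-0.016,0],[-0.002,-0.002,0.018],[-0.001,-0.001,0.018],[-0.002,-0.002,0.017],[-0.001,-0.001,0.018]])

```text
time: 8.75
tcp_pos: [0.598, 0.1861, 0.2888]
tool_rot: [0.636, 0.768, 0.03, -0.062]
contact_force: [0.8, -0.0, -0.2]
opening: 0.006
grip_force: 0.0
```

Emit:
servo_tool(dp=[[0.016,-0.007,0.003],[0.015,-0.009,0.002],[0.014,-0.01,0.002],[0.012,-0.012,0.001],[0.012,-0.014,0.002],[0.009,-0.014,0.001],[0.008,-0.016,0],[0.007,-0.016,0.001],[0.004,-0.017,0.001],[0.002,-0.018,0]], rot=[[-0.002,-0.002,0.018],[-0.001,-0.002,0.018],[-0.002,-0.001,0.018],[-0.002,-0.002,0.018],[-0.001,-0.001,0.017],[-0.002,-0.002,0.018],[-0.001,-0.002,0.018],[-0.002,-0.001,0.018],[-0.001,-0.002,0.018],[-0.002,-0.001,0.017]], jaw=0.6)

```text
time: 9.75
tcp_pos: [0.5729, 0.2217, 0.2884]
tool_rot: [0.95, 0.314, -0.001, -0.0]
contact_force: [0.0, -0.6, -0.6]
opening: 0.599
grip_force: 0.0
```

Emit:
servo_tool(dp=[[0,0,0],[0,0,0]], rot=[[0,0,0],[0,0,0]])

```text
time: 9.95
tcp_pos: [0.5735, 0.2215, 0.2893]
tool_rot: [0.948, 0.317, -0.0, -0.001]
contact_force: [0.7, -0.4, -0.1]
opening: 0.599
grip_force: 0.0
```

```bash
python3 - <<'E'
from h import *
p,r=cur();print(p,np.degrees((r.inv()*down(-53.5)).as_rotvec()),monitor.read_state()["joints"])
rows([([.576,.220,.20],down(-53.5),5),([.576,.220,.17],down(-53.5),4)])
E
```

```text
[0.57350818 0.22153002 0.28926804] [-0.08702979 -0.01488203  0.46468176] [0.23962398 0.16967641 1.49564342 0.00150635 1.47662742 1.16512299]
dp [[0.001, 0.002, 0.071], [0.001, 0.003, 0.072], [0.001, 0.002, 0.071], [0.0, 0.002, 0.072], [0.001, 0.002, 0.071], [0.0, 0.0, 0.03], [0.0, 0.0, 0.03], [0.0, 0.0, 0.03], [0.0, 0.001, 0.03]] 
rot [[-0.0, -0.0, 0.0], [-0.0, -0.0, 0.001], [-0.0, -0.0, -0.0], [-0.0, -0.0, 0.0], [-0.0, -0.0, 0.0], [-0.0, -0.0, 0.0], [-0.0, -0.0, 0.0], [-0.0, -0.0, 0.0], [-0.0, -0.0, 0.0]]
```

Emit:
servo_tool(dp=[[0.001,0.002,0.071],[0.001,0.003,0.072],[0.001,0.002,0.071],[0,0.002,0.072],[0.001,0.002,0.071],[0,0,0.03],[0,0,0.03],[0,0,0.03],[0,0.001,0.03],[0,0,0]], rot=[[0,0,0],[0,0,0.001],[0,0,0],[0,0,0],[0,0,0],[0,0,0],[0,0,0],[0,0,0],[0,0,0],[0,0,0]])

```text
time: 10.95
tcp_pos: [0.5766, 0.2194, 0.1703]
tool_rot: [0.95, 0.312, 0.0, -0.001]
contact_force: [-0.6, -0.1, -1.2]
opening: 0.598
grip_force: 0.0
```

Emit:
servo_tool(dp=[[0,0,0],[0,0,0],[0,0,0],[0,0,0],[0,0,0],[0,0,0],[0,0,0],[0,0,0]], rot=[[0,0,0],[0,0,0],[0,0,0],[0,0,0],[0,0,0],[0,0,0],[0,0,0],[0,0,0]], jaw=0.0, newtons=35)

```text
time: 11.75
tcp_pos: [0.5771, 0.2195, 0.1714]
tool_rot: [0.95, 0.312, 0.001, -0.001]
contact_force: [0.1, -0.6, 0.3]
opening: 0.051
grip_force: 35.0
```

```bash
python3 - <<'E'
from h import *
s=monitor.read_state();print(s["tcp_pos"],s["opening"],s["grip_force"],s["contact_force"])
E
```

```text
[0.57712389 0.21950974 0.1713666 ] 0.05126131884298401 34.99924600124359 [ 0.10942064 -0.56352952  0.33140824]
```

Emit:
servo_tool(dp=[[0,0,-0.01],[0,0,-0.02],[0,0,-0.03],[0,0,-0.06],[0,0,-0.08],[0,0,-0.1],[0,0,-0.12],[0,0,-0.12],[0,0,-0.08],[0,0,-0.03]], rot=[[0,0,0],[0,0,0],[0,0,0],[0,0,0],[0,0,0],[0,0,0],[0,0,0],[0,0,0],[0,0,0],[0,0,0]])

```text
time: 12.75
tcp_pos: [0.578, 0.2196, 0.3386]
tool_rot: [0.95, 0.312, 0.004, -0.0]
contact_force: [1.0, -0.4, -3.8]
opening: 0.051
grip_force: 35.0
```

Emit:
servo_tool(dp=[[0,0,0],[0,0,0],[0,0,0]], rot=[[0,0,0],[0,0,0],[0,0,0]])

```text
time: 13.05
tcp_pos: [0.5762, 0.2191, 0.3319]
tool_rot: [0.95, 0.312, -0.001, -0.001]
contact_force: [-0.1, -0.0, -3.9]
opening: 0.051
grip_force: 35.0
```

```bash
cat >> h.py <<'E'
def ease(P,Q,n,start=None):
    """smooth waypoint list"""
    p,r=start or cur(); sl=Slerp([0,1],R.concatenate([r,Q])); out=[]
    for i in range(1,n+1):
        s=i/n; s=s*s*(3-2*s); out.append((p+(np.array(P)-p)*s,sl(s),1))
    return out
E
python3 - <<'E'
from h import *
F=[]
s=monitor.read_state();print(s["tcp_pos"],s["opening"],s["contact_force"],s["moment"],s["tool_rot"])
p,r=cur()
yb=8.2
T=np.array([.561,-.2707,0])-.10*np.array([np.cos(np.radians(yb)),np.sin(np.radians(yb)),0])
rows(ease([T[0],T[1],.335],down(yb),28))
a=snap("side"); s=monitor.read_state();print(s["contact_force"])
cv2.imwrite("pics/p5.png",a["color"][...,::-1][60:,150:500])
E
```

```text
[0.57616396 0.21905293 0.33187879] 0.05111726446914315 [-1.09680481e-01 -1.60494684e-03 -3.87232759e+00] [-0.16631763  0.11882806  0.03109487] [ 9.50074076e-01  3.12022792e-01 -7.61249056e-04 -6.68882857e-04]
dp [[-0.006, 0.005, -0.0], [-0.017, 0.015, -0.0], [-0.028, 0.023, -0.0], [-0.037, 0.03, -0.001], [-0.048, 0.036, -0.0], [-0.056, 0.041, -0.001], [-0.066, 0.044, -0.0], [-0.074, 0.045, -0.001], [-0.082, 0.045, -0.0], [-0.09, 0.043, -0.001]] 
rot [[-0.0, -0.0, -0.001], [-0.0, -0.0, -0.002], [-0.0, -0.0, -0.002], [-0.0, -0.0, -0.005], [-0.0, -0.0, -0.004], [-0.0, -0.0, -0.006], [-0.0, -0.0, -0.007], [-0.0, -0.0, -0.007], [-0.0, -0.0, -0.008], [-0.0, -0.0, -0.008]]
dp [[-0.095, 0.04, -0.001], [-0.101, 0.036, -0.0], [-0.105, 0.031, -0.001], [-0.108, 0.025, -0.001], [-0.109, 0.019, -0.0], [-0.109, 0.013, -0.001], [-0.106, 0.006, -0.001], [-0.104, 0.001, -0.0], [-0.099, -0.006, -0.001], [-0.093, -0.009, -0.001]] 
rot [[-0.0, -0.0, -0.009], [-0.0, -0.0, -0.009], [-0.0, -0.0, -0.009], [-0.0, -0.0, -0.009], [-0.0, -0.0, -0.009], [-0.0, -0.0, -0.009], [-0.0, -0.0, -0.009], [-0.0, -0.0, -0.009], [-0.0, -0.0, -0.008], [-0.0, -0.0, -0.008]]
dp [[-0.086, -0.013, -0.0], [-0.078, -0.016, -0.001], [-0.068, -0.016, -0.0], [-0.057, -0.016, -0.001], [-0.046, -0.015, 0.0], [-0.034, -0.012, -0.0], [-0.021, -0.007, -0.0], [-0.008, -0.003, -0.0]] 
rot [[-0.0, -0.0, -0.007], [-0.0, -0.0, -0.006], [-0.0, -0.0, -0.006], [-0.0, -0.0, -0.005], [-0.0, -0.0, -0.004], [-0.0, -0.0, -0.003], [-0.0, -0.0, -0.002], [-0.0, -0.0, -0.001]]
[-0.43669432  0.53325129 -2.69178629]
```

View pics/p5.png

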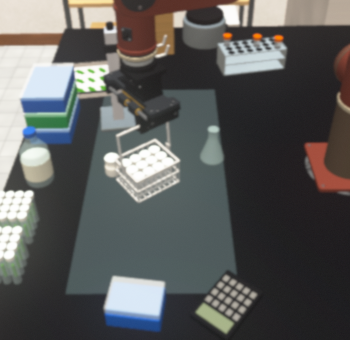

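The side crop shows the basket hanging level from the gripper at (148,170), clear of the bystanders. The wrist reads about -3.9 N. I'm carrying it to the staging pose in front of the hook.

Emit:
servo_tool(dp=[[-0.006,0.005,0],[-0.017,0.015,0],[-0.028,0.023,0],[-0.037,0.03,-0.001],[-0.048,0.036,0],[-0.056,0.041,-0.001],[-0.066,0.044,0],[-0.074,0.045,-0.001],[-0.082,0.045,0],[-0.09,0.043,-0.001]], rot=[[0,0,-0.001],[0,0,-0.002],[0,0,-0.002],[0,0,-0.005],[0,0,-0.004],[0,0,-0.006],[0,0,-0.007],[0,0,-0.007],[0,0,-0.008],[0,0,-0.008]])

```text
time: 14.1
tcp_pos: [0.5431, 0.0709, 0.3347]
tool_rot: [0.889, 0.458, 0.001, -0.0]
contact_force: [-0.0, 0.8, -3.1]
opening: 0.049
grip_force: 35.0
```

Emit:
servo_tool(dp=[[-0.095,0.04,-0.001],[-0.101,0.036,0],[-0.105,0.031,-0.001],[-0.108,0.025,-0.001],[-0.109,0.019,0],[-0.109,0.013,-0.001],[-0.106,0.006,-0.001],[-0.104,0.001,0],[-0.099,-0.006,-0.001],[-0.093,-0.009,-0.001]], rot=[[0,0,-0.009],[0,0,-0.009],[0,0,-0.009],[0,0,-0.009],[0,0,-0.009],[0,0,-0.009],[0,0,-0.009],[0,0,-0.009],[0,0,-0.008],[0,0,-0.008]])

```text
time: 15.1
tcp_pos: [0.4845, -0.1863, 0.336]
tool_rot: [0.73, 0.683, 0.001, 0.0]
contact_force: [0.2, -0.2, -2.9]
opening: 0.049
grip_force: 35.0
```

Emit:
servo_tool(dp=[[-0.086,-0.013,0],[-0.078,-0.016,-0.001],[-0.068,-0.016,0],[-0.057,-0.016,-0.001],[-0.046,-0.015,0],[-0.034,-0.012,0],[-0.021,-0.007,0],[-0.008,-0.003,0],[0,0,0],[0,0,0]], rot=[[0,0,-0.007],[0,0,-0.006],[0,0,-0.006],[0,0,-0.005],[0,0,-0.004],[0,0,-0.003],[0,0,-0.002],[0,0,-0.001],[0,0,0],[0,0,0]])

```text
time: 16.1
tcp_pos: [0.4628, -0.2845, 0.3362]
tool_rot: [0.654, 0.756, 0.001, -0.0]
contact_force: [-0.3, -0.3, -3.1]
opening: 0.054
grip_force: 35.0
```

Emit:
servo_tool(dp=[[0,0,0],[0,0,0]], rot=[[0,0,0],[0,0,0]])

```text
time: 16.3
tcp_pos: [0.4629, -0.2845, 0.3362]
tool_rot: [0.654, 0.757, 0.001, -0.0]
contact_force: [0.4, 0.1, -3.1]
opening: 0.053
grip_force: 35.0
```

```bash
python3 - <<'E'
from h import *
p,r=cur();print(p,np.degrees((r.inv()*down(8.2)).as_rotvec()),monitor.read_state()["joints"])
z=[]
for i in range(6):
    im=snap("side"); z.append(monitor.read_state()["contact_force"])
print(np.mean(z,0),np.std(z,0))
# bail bar/legs: project expected bar ends & crop for white mask
y=np.array([-np.sin(np.radians(8.2)),np.cos(np.radians(8.2)),0])
c=p-np.array([0,0,.003]); print(proj(im,[c+.066*y,c-.066*y]))
b=snap("scene");print(proj(b,[c+.066*y,c-.066*y]))
s1=cv2.resize(b["color"][190:330,170:330],None,fx=3.5,fy=3.5,interpolation=cv2.INTER_CUBIC)
s2=cv2.resize(im["color"][70:170,255:355],None,fx=2.4,fy=2.4,interpolation=cv2.INTER_CUBIC)
c=np.zeros((490,800,3),np.uint8);c[:,:560]=s1;c[:240,560:]=s2;cv2.imwrite("pics/p6.png",c[...,::-1])
import pickle;pickle.dump((im,b,p,r),open("i4.pkl","wb"))
E
```

```text
[ 0.46288546 -0.28452968  0.33618399] [ 0.08728349 -0.07914223  0.11353704] [-0.69755663 -0.02205428  1.61177447  0.00205668  1.5518877  -0.84269413]
[ 0.14942189  0.1239409  -3.13875403] [0.17141851 0.4696994  0.38367929]
[[341.45704609  92.35621369]
 [334.15018729  73.38608047]]
[[222.7901052  198.29760869]
 [181.83604288 234.45257002]]
```

Emit:
servo_tool(dp=[[0,0,0.01],[0,0,0.025],[0,0,0.03],[0,0,0.03],[0,0,0.025],[0,0,0.014],[0,0,0.006],[0,0,0],[0,0,0],[0,0,0]], rot=[[0,0,0],[0,0,0],[0,0,0],[0,0,0],[0,0,0],[0,0,0],[0,0,0],[0,0,0],[0,0,0],[0,0,0]])

```text
time: 17.65
tcp_pos: [0.463, -0.2849, 0.3016]
tool_rot: [0.654, 0.756, 0.001, 0.0]
contact_force: [-0.3, 0.4, -2.9]
opening: 0.053
grip_force: 35.0
```

Emit:
servo_tool(dp=[[0,0.005,0],[0,0.015,0],[0,0.025,0],[0,0.03,0],[0,0.03,0],[0,0.03,0],[0,0.025,0],[0,0.02,0],[0,0.01,0],[0,0,0]], rot=[[0,0,0],[0,0,0],[0,0,0],[0,0,0],[0,0,0],[0,0,0],[0,0,0],[0,0,0],[0,0,0],[0,0,0]])

```text
time: 18.65
tcp_pos: [0.5101, -0.2779, 0.3011]
tool_rot: [0.654, 0.756, 0.001, -0.0]
contact_force: [-0.2, -0.0, -2.7]
opening: 0.058
grip_force: 35.0
```

```bash
python3 - <<'E'
from h import *
p,r=cur();print(p)
im=snap("side");b=snap("scene");print(monitor.read_state()["contact_force"])
s1=cv2.resize(b["color"][170:310,190:330],None,fx=4,fy=4,interpolation=cv2.INTER_CUBIC)
s2=cv2.resize(im["color"][70:170,255:335],None,fx=3,fy=3,interpolation=cv2.INTER_CUBIC)
c=np.zeros((560,800,3),np.uint8);c[:,:560]=s1;c[:300,560:]=s2;cv2.imwrite("pics/p6.png",c[...,::-1])
import pickle;pickle.dump((im,b,p,r),open("i4.pkl","wb"))
E
```

```text
[ 0.51006433 -0.2778551   0.30109218]
[ 0.20340378 -0.5728287  -2.98324218]
```

View pics/p6.png

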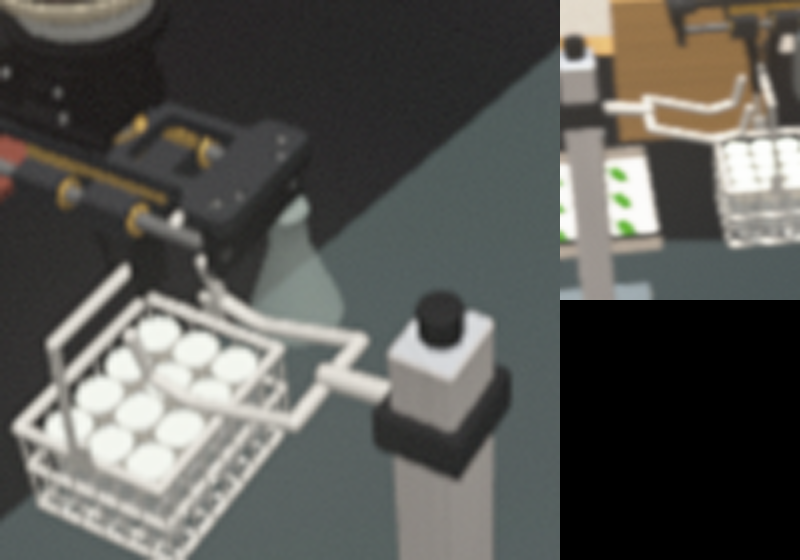

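The bar crosses above both prongs with the legs outside them, at crop (50,345) and (165,225). The tips lie ahead of and below the bar. I'll check the bar's height from its visible end before going on.

```bash
python3 - <<'E'
from h import *
import pickle
im,b,p,r=pickle.load(open("i4.pkl","rb"))
y=np.array([-np.sin(np.radians(8.2)),np.cos(np.radians(8.2)),0])
for dz in (-.013,-.0034,.003):
    c=p+np.array([0,0,dz]); print(dz,proj(b,[c-.066*y,c-.025*y])) 
E
```

```text
-0.013 [[204.53385001 258.14869393]
 [217.26120196 245.41107132]]
-0.0034 [[203.72253504 254.85760934]
 [216.57113342 242.14054953]]
0.003 [[203.1748003  252.63568663]
 [216.10545801 239.93347439]]
```

Emit:
servo_tool(dp=[[0,0.005,0],[0,0.015,0],[0,0.025,0],[0,0.03,0],[0,0.035,0],[0,0.035,0],[0,0.03,0],[0,0.02,0],[0,0.01,0],[0,0.001,0]], rot=[[0,0,0],[0,0,0],[0,0,0],[0,0,0],[0,0,0],[0,0,0],[0,0,0],[0,0,0],[0,0,0],[0,0,0]])

```text
time: 19.75
tcp_pos: [0.561, -0.2705, 0.3011]
tool_rot: [0.654, 0.756, 0.001, -0.0]
contact_force: [-0.3, -1.3, -2.5]
opening: 0.055
grip_force: 35.0
```

Emit:
servo_tool(dp=[[0,0,0.01],[0,0,0.02],[0,0,0.03],[0,0,0.03],[0,0,0.03],[0,0,0.02],[0,0,0.01],[0,0,0],[0,0,0]], rot=[[0,0,0],[0,0,0],[0,0,0],[0,0,0],[0,0,0],[0,0,0],[0,0,0],[0,0,0],[0,0,0]])

```text
time: 20.65
tcp_pos: [0.5609, -0.2706, 0.264]
tool_rot: [0.654, 0.756, 0.001, 0.0]
contact_force: [0.2, 0.5, -3.0]
opening: 0.05
grip_force: 35.0
```

```bash
python3 - <<'E'
from h import *
z=[]
for i in range(5):
    im=snap("side"); z.append(monitor.read_state()["contact_force"])
p,r=cur();print(p,(p-[.561,-.2707,.2564])@np.array([np.cos(np.radians(8.2)),np.sin(np.radians(8.2)),0]),np.mean(z,0))
E
```

```text
[ 0.56097286 -0.2705782   0.26417328] -9.489274731852782e-06 [-2.84181044e-01  3.21481994e-03 -3.67326157e+00]
```

Emit:
servo_tool(dp=[[0,0,0.006],[0,0,0.006],[0,0,0.006],[0,0,0.006],[0,0,0.006],[0,0,0.006],[0,0,0.006],[0,0,0.006],[0,0,0.004],[0,0,0]], rot=[[0,0,0],[0,0,0],[0,0,0],[0,0,0],[0,0,0],[0,0,0],[0,0,0],[0,0,0],[0,0,0],[0,0,0]])

```text
time: 21.9
tcp_pos: [0.5609, -0.2705, 0.2508]
tool_rot: [0.654, 0.756, 0.001, -0.0]
contact_force: [0.8, 0.0, -1.6]
opening: 0.054
grip_force: 35.0
```

```bash
cat >> h.py <<'E'
def force(k=8):
    z=[]
    for i in range(k):
        snap("side"); z.append(monitor.read_state()["contact_force"])
    print(cur()[0],np.mean(z,0),np.std(z,0)/k**.5)
E
python3 -c "from h import *;force()"
```

```text
[ 0.56085876 -0.27048298  0.25086454] [-0.8900915   0.48662736 -2.17101618] [0.11235858 0.08042687 0.13134955]
```

Emit:
servo_tool(dp=[[0,0,0.005],[0,0,0.005],[0,0,0.005],[0,0,0.005],[0,0,0.005],[0,0,0.004],[0,0,0.004],[0,0,0.004],[0,0,0.002],[0,0,0]], rot=[[0,0,0],[0,0,0],[0,0,0],[0,0,0],[0,0,0],[0,0,0],[0,0,0],[0,0,0],[0,0,0],[0,0,0]])

```text
time: 23.3
tcp_pos: [0.5609, -0.2705, 0.2411]
tool_rot: [0.654, 0.756, 0.001, 0.0]
contact_force: [-0.7, -0.1, -0.3]
opening: 0.049
grip_force: 35.0
```

```bash
python3 -c "from h import *;force(16)"
```

```text
[ 0.5608796  -0.27046957  0.2410701 ] [-0.34710118 -0.20301952 -0.40010012] [0.12838195 0.1172367  0.12643049]
```

Emit:
servo_tool(dp=[[0,0,0.003],[0,0,0.003],[0,0,0.002],[0,0,0],[0,0,0]], rot=[[0,0,0],[0,0,0],[0,0,0],[0,0,0],[0,0,0]])

```text
time: 24.6
tcp_pos: [0.5609, -0.2705, 0.2391]
tool_rot: [0.654, 0.756, 0.001, -0.0]
contact_force: [-0.4, -0.7, 0.3]
opening: 0.054
grip_force: 35.0
```

```bash
python3 -c "from h import *;force(30)"
```

```text
[ 0.5608691  -0.27044431  0.23903788] [-0.28000497 -0.31036769  0.14233121] [0.11119471 0.07708876 0.08211505]
```

Emit:
servo_tool(dp=[[0,0,-0.003],[0,0,0],[0,0,0],[0,0,0],[0,0,0]], rot=[[0,0,0],[0,0,0],[0,0,0],[0,0,0],[0,0,0]], newtons=3)

```text
time: 26.6
tcp_pos: [0.561, -0.2704, 0.2398]
tool_rot: [0.654, 0.756, 0.001, 0.0]
contact_force: [1.3, 0.0, 0.1]
opening: 0.063
grip_force: 3.0
```

Emit:
servo_tool(dp=[[0,0,0],[0,0,0],[0,0,0],[0,0,0],[0,0,0],[0,0,0]], rot=[[0,0,0],[0,0,0],[0,0,0],[0,0,0],[0,0,0],[0,0,0]], jaw=0.35)

```text
time: 27.2
tcp_pos: [0.5608, -0.2705, 0.2398]
tool_rot: [0.654, 0.756, 0.001, -0.0]
contact_force: [0.5, 0.1, 0.7]
opening: 0.343
grip_force: 0.0
```

```bash
python3 -c "
from h import *
force(6)
im=snap('side');b=snap('scene');import pickle;pickle.dump((im,b),open('i5.pkl','wb'))
"
```

```text
[ 0.56083407 -0.27046431  0.23976723] [ 0.39093992 -0.05972722 -0.21881996] [0.18054967 0.19793673 0.11906611]
```

Emit:
servo_tool(dp=[[0,0,-0.01],[0,0,-0.02],[0,0,-0.04],[0,0,-0.06],[0,0,-0.08],[0,0,-0.08],[0,0,-0.1],[0,0,-0.1],[0,0,-0.1],[0,0,0]], rot=[[0,0,0],[0,0,0],[0,0,0],[0,0,0],[0,0,0],[0,0,0],[0,0,0],[0,0,0],[0,0,0],[0,0,0]])

```text
time: 28.6
tcp_pos: [0.5619, -0.2715, 0.3939]
tool_rot: [0.654, 0.756, 0.002, 0.005]
contact_force: [0.7, -0.1, 1.2]
opening: 0.354
grip_force: 0.0
```

Emit:
servo_tool(dp=[[0,-0.05,0],[0,-0.1,0],[0,-0.1,0],[0,-0.1,0],[0,-0.05,0],[0,0,0],[0,0,0],[0,0,0],[0,0,0],[0,0,0]], rot=[[0,0,0],[0,0,0],[0,0,0],[0,0,0],[0,0,0],[0,0,0],[0,0,0],[0,0,0],[0,0,0],[0,0,0]])

```text
time: 29.6
tcp_pos: [0.4622, -0.2849, 0.3868]
tool_rot: [0.654, 0.757, 0.001, -0.0]
contact_force: [-0.2, -0.9, 0.1]
opening: 0.351
grip_force: 0.0
```

```bash
python3 - <<'E'
from h import *
import time
y=np.array([-np.sin(np.radians(8.2)),np.cos(np.radians(8.2)),0]); bx=np.array([y[1],-y[0],0])
c=np.array([.561,-.2707,.236])
for k in range(3):
    im=snap("side");g=im["color"].astype(int)
    B=snap("scene")
    if k: print("diff side",np.abs(g-pg)[70:200,240:340].mean(),"scene",np.abs(B["color"].astype(int)-pb)[190:330,180:330].mean())
    pg=g;pb=B["color"].astype(int)
    for i in range(5): snap("side")
# brightness profile across the expected bar points beyond the prongs, vertical search in z
for n,I in(("side",im),("scene",B)):
    for o in(-.05,-.015,.015,.05):
        v=[]
        for z in np.arange(.215,.275,.002):
            u=proj(I,[[*(c+o*y)[:2],z]])[0]; v.append(cv2.getRectSubPix(cv2.cvtColor(I["color"],cv2.COLOR_RGB2GRAY),(1,1),tuple(map(float,u)))[0,0])
        v=np.array(v); print(n,o,"brightest z",.215+.002*v.argmax(),v.max(),int(np.median(v)))
p,_=cur();print(p,monitor.read_state()["time"])
E
```

```text
diff side 0.6073333333333333 scene 0.9833492063492063
diff side 0.5997179487179487 scene 0.9458412698412698
side -0.05 brightest z 0.223 235 190
side -0.015 brightest z 0.241 235 200
side 0.015 brightest z 0.223 236 210
side 0.05 brightest z 0.241 232 168
scene -0.05 brightest z 0.261 222 186
scene -0.015 brightest z 0.237 215 136
scene 0.015 brightest z 0.255 221 154
scene 0.05 brightest z 0.237 216 137
[ 0.46170779 -0.28511499  0.38714038] 30.65
```

```bash
python3 -c "
from h import *
print(ticket.finish_job())"
```

```text
the job is handed in; nothing more can be done
None
```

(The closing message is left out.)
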